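Top up the gravity-feed bottle lane

TASK

Fill up the sloping bottle lane: one at a time, lay each of the two bottles from the table on the lane's level loading shelf with its cap towards the slope, let go, and push it over the shelf's edge so that it slides down and comes to rest behind the bottles before it. At the end all three bottles lie in a row in the channel, touching, every cap pointing downhill like the one already there. Leave the two jelly cups and the can where they are.

Things in the scene. Friction and masses are not known exactly. Their poses are not given: they have to be found in the camera images.
- lane: Fixed gravity-feed lane, bare metal on grey legs. Origin on the table top under the loading shelf's downhill edge, on the centre line; x points downhill (level), y across, z up. Its flat level shelf, top 171 mm above the origin, reaches from x = -190 to 0 and y = -65 to +65 mm, open at back and sides. At x = 0 the floor turns down by 18 degrees into the channel.
- lane_guides (a point): Point on the shelf's surface, on the centre line, 60 mm uphill of its edge, where the two guides begin: sheets 30 mm high, 4 mm thick, standing on the shelf, 104 mm apart here and closing in to 58 mm apart 12 mm before the edge, then straight on into the channel.
- lane_edge (a point): Middle of the shelf's downhill edge, on the shelf's surface (171 mm above the table), where the slope begins. Bottles are slippery on the metal (friction about 0.18): on the shelf one stays where it is put; pushed out until its weight is past this edge, it tips onto the slope and slides down by itself.
- channel: Sloping channel of the lane, 60 mm wide inside, 440 mm long, sloping down at 18 degrees to a 42 mm high stop; holds three bottles. Origin on its floor at the inner face of the stop, on the centre line; x points downhill along the floor (the shelf's edge is at x = -440 mm), z square off the floor. In a full lane the caps' ends are at x = 0, -130 and -260 mm.
- channel_rails (a point): Point in the slot between the channel's inturned rails, where they begin, 130 mm down from the shelf's edge, 57 mm above the channel floor. Side walls are 60 mm high. The rails (slot 33 mm wide) cover the channel from here to 90 mm before the stop; bottles enter only from the shelf.
- bottle_a: Square 200 ml drink bottle lying on one of its sides on the table, any way round. Origin on its axis at half length, 25 mm above what it lies on; x points to the cap. 130 mm long: square body 50 x 50 mm (white label, amber ends) from x = -65 (flat bottom) to +25 mm, amber shoulder, cap to +65 mm. About 0.22 kg, heaviest 12 mm behind the origin. Any of its four sides may be down.
- bottle_a_cap (a point): Centre of the flat end of this bottle's white round screw cap (28 mm across), 65 mm along +x from its origin.
- bottle_b: A second bottle exactly like bottle_a, also lying on the table any way round; same size, weight, origin and axes.
- bottle_b_cap (a point): Centre of the flat end of this bottle's white round screw cap (28 mm across), 65 mm along +x from its origin.
- bottle_in: A third bottle like the others, already in the channel, its cap against the stop (x towards the cap, downhill); same size, origin and axes. It stays there.
- bottle_in_cap (a point): Centre of the flat end of this bottle's white round screw cap (28 mm across), 65 mm along +x from its origin.
- jelly_near: Bystander: amber jelly cup with a white lid, 77 mm across at the top, 61 mm high, standing on the table. Origin at the centre of its underside.
- jelly_far: Bystander: another such jelly cup, on the far side of the lane. Origin at the centre of its underside.
- can: Bystander: drink can, 52 mm across, 104 mm high, standing on the table on the far side of the lane. Origin at the centre of its underside.
Not all that is in view belongs to the job. What is shaped like the bottle_b but turquoise is not meant.

How it is judged:
By the outcome, as a careful person would: the job done as asked, in the order asked, and still so for the second after the job is handed in, with the robot touching nothing.
It also fails if it takes over 72 s, if anything falls off the work surface, if the arm or the gripper's body presses on something with over 40 N, if the wrist force passes 120 N, or if a joint passes its speed limit or range.

ROBOT

A 6-joint arm with a two-finger parallel gripper is mounted at the origin on the work surface. World frame = base frame: x ahead of the robot, y to its left, z up, the work surface at z = 0. Lengths are in m, angles in rad, forces in N, time in s.
With the tool pointing down it reaches from about 0.35 to 0.975 m from the base axis. Payload 4.9 kg.
Tool frame: the origin (TCP) lies at the very end of the fingers, on their centre line; the grasp point (between the pads) lies 19 mm behind it; z points along the fingers, y is the line along which they close (so a half turn about z gives the same grasp; the last joint's range is limited). The gripper opens to 85 mm and grips with 20 to 120 N. Pads are 22 mm wide; open, the fingers measure 114 mm over their backs; the gripper's body (76 mm by 85 mm) begins 54 mm behind the grasp point. The pads swing forward as they close: fully open they stand 13 mm farther back than shut.
Start: joints at [1.115, 0.053, 1.613, -0, 1.476, -0.119], TCP at [0.207, 0.59, 0.231] pointing down, gripper open.
Joint ranges: [-3.01, 3.01], [-1.01, 2.22], [0.06, 2.58], [-1.02, 4.17], [0.09, 2.62], [-3.14, 3.14]. Speed limits (rad/s): [2.57, 2.57, 3.14, 3.14, 3.14, 3.14].

INTERFACE

Orientations are given as a rotation vector (axis times angle).
In Python, from station import ctrl, imaging gives the robot as it stands.
- The arm moves only by the tool play_rows, never from a script. Its argument "series" is a list of rows, each a list of 3 entries, a list of its own where there are three numbers: the opening, from 0 (shut) to 1 (fully open), then the shift along the tool's x, y, z each as a share of 0.05 m, from -1 to 1, then the turn, a rotation vector about the tool's x, y, z each as a share of 8 degrees, from -1 to 1. In form: [[grip, [dx, dy, dz], [ax, ay, az]], ...]. A call has 1 to 8 rows; each row shifts and turns the commanded pose from where the row before left it, along the tool's axes as they then stand; what a row does not reach is not made up. A row lasts 1/8 s, in which the tool goes at most 62.5 mm and 10.7 degrees, less where a joint would pass 70% of its speed; a pose out of reach is approached as far as the arm can. A call with a number of a shift or a turn outside -1 to 1 is refused whole. A call with a gripper value outside its range is refused whole. The fingers move at their own pace and stop on an object; "force" is the grip in N (left out, the last holds). Time passes only in rows, so rows that do not move let the fingers close. It gives the time, the measured TCP pose, the force, the opening and the grip force at its end, in the units of the state.
- ctrl.get_obs(): the state, without advancing time (a new reading comes with each control period).
- imaging.get_image(name): name is "scene" or "top" or "wrist"; returns a dict with "color" (384x512x3 uint8, blue, green, red), "fx", "fy", "cx", "cy" (pixels), "extrinsics" (4x4, takes a point from world to camera coordinates); the wrist camera has in their place "hand_eye" (4x4, takes a point from camera to tool coordinates, whose origin is the TCP and whose axes are the flange's). Camera axes: x right, y down, z forward; pixel columns grow to the right and rows downward; lengths in m; the calibration is good to about 2 mm. The wrist camera is an equidistant fisheye: a pixel r from the principal point sees the ray r / f radians off the axis. A picture is of the moment at which its call begins: read the wrist's pose just before it. There is no depth.
- ctrl.finish_job(): hands the job in; it is judged then, once.
The state is a dict: "t": time; "q": joint angles; "dq": joint speeds; "effort": joint torques, N m; "tool_pos": TCP position; "tool_rot": TCP orientation; "contact_force": force on the tool from outside, world axes, zero at the start; "wrist_torque": the same for the moment, N m; "opening": finger opening in m; "grip_force": force on a finger pad.
Only numpy, scipy, OpenCV 4.12 (cv2) and the standard library are available. Lean on these libraries where they do the work, as an engineer would, in place of code of your own. Each camera call takes 0.05 s, during which the arm holds its last target. There are 200 camera calls.

## Working session

There is one attempt and no reset: what is moved stays moved. The work goes in short steps, Python scripts to look and compute and a tool call to move; the robot and the scene stay as the last step left them, time stands still between calls to the robot, and variables do not carry over. Pictures are saved under pics/ and viewed, at most 10 in all, crops included, and the job is handed in when it is done.

Besides the shell and the picture viewer there is one more tool, called by a JSON object that holds its "api" and its "payload". play_rows: Moves the arm, as the interface text tells. Shift numbers are shares of 0.05 m and turn numbers shares of 8 degrees, none past 1 either way. Its arguments: {"type":"object","properties":{"series":{"type":"array"},"force":{"type":"number"}},"required":["series"]}

```bash
mkdir -p pics; ls
cat > h.py <<'E'
import numpy as np, cv2
from station import ctrl, imaging
from scipy.spatial.transform import Rotation as R
def ray(im,u,v):
    T=np.linalg.inv(im["extrinsics"]); d=T[:3,:3]@np.array([(u-im["cx"])/im["fx"],(v-im["cy"])/im["fy"],1]); return T[:3,3],d
def onz(im,u,v,z):
    o,d=ray(im,u,v); return o+d*(z-o[2])/d[2]
E
python3 - <<'E'
from h import *
o=ctrl.get_obs(); print({k:np.round(v,3) for k,v in o.items()})
for n in("scene","top"):
    im=imaging.get_image(n); cv2.imwrite(f"pics/{n}0.png",cv2.resize(im["color"],None,fx=1.5,fy=1.5,interpolation=cv2.INTER_CUBIC)); cv2.imwrite(f"{n}.png",im["color"])
    print(n,im["fx"],im["cx"],im["cy"],np.round(np.linalg.inv(im["extrinsics"]),3).tolist())
E
```

```text
pics
{'t': np.float64(0.0), 'q': array([ 1.115,  0.053,  1.614,  0.   ,  1.476, -0.119]), 'dq': array([ 0.001, -0.001,  0.001,  0.001,  0.001, -0.   ]), 'effort': array([ 0.0000e+00, -3.9369e+01, -3.7017e+01, -0.0000e+00,  7.0000e-03,
       -0.0000e+00]), 'tool_pos': array([0.206, 0.589, 0.23 ]), 'tool_rot': array([-5.260e-01, -3.097e+00,  3.000e-03]), 'contact_force': array([-0.561, -0.809,  0.428]), 'wrist_torque': array([ 0.005, -0.023,  0.016]), 'grip_force': np.float64(0.0), 'opening': np.float64(0.086)}
scene 347.61353415019386 254.53295041258943 192.52643478253665 [[-0.764, 0.382, -0.519, 1.119], [0.645, 0.442, -0.624, 0.561], [-0.009, -0.811, -0.585, 0.769], [0.0, 0.0, 0.0, 1.0]]
top 472.0066096763112 254.68816155637242 187.51746071146968 [[0.028, -0.982, 0.189, 0.308], [-1.0, -0.028, 0.004, -0.12], [0.001, -0.189, -0.982, 1.24], [0.0, 0.0, 0.0, 1.0]]
```

View pics/scene0.png

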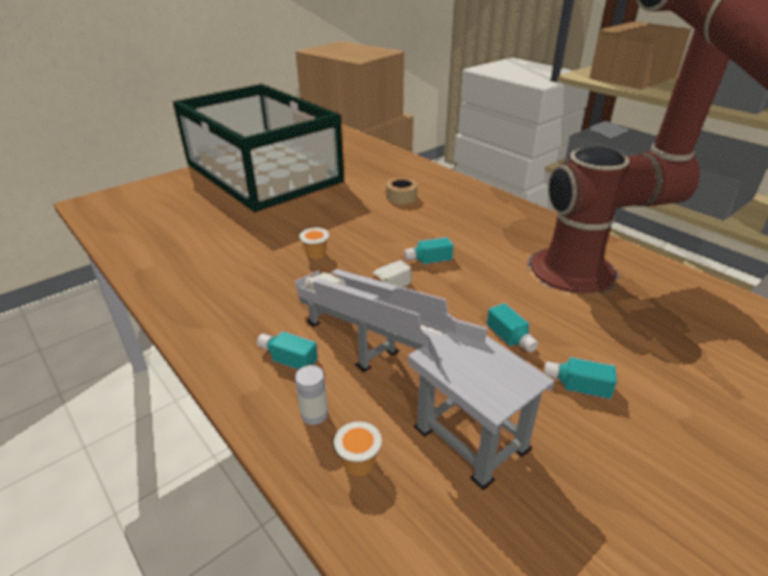

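View pics/top0.png

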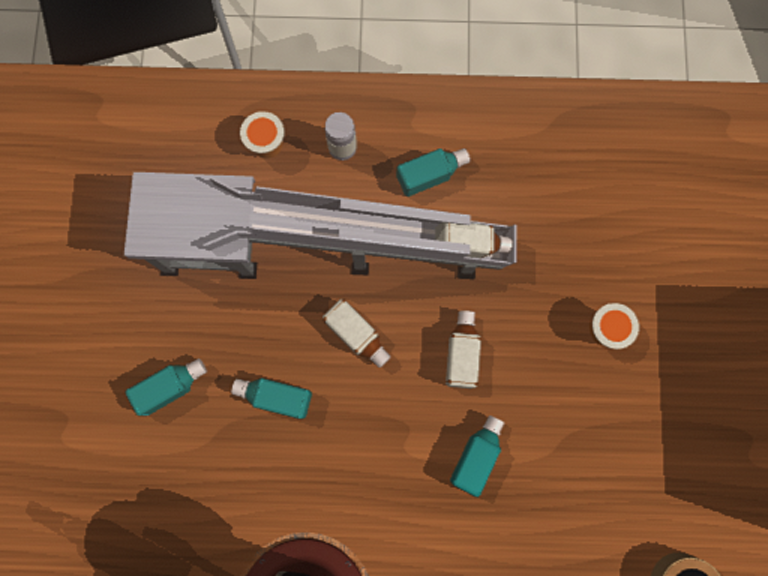

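The scene view shows the lane, with its shelf towards the viewer (around 480,370), plus decoy turquoise bottles. In the top view the shelf spans about (128..252, 172..260), downhill is to the right, and the stop is at (516,240). The two white-label bottles have bodies at (350,327) and (463,358) and caps at (380,357) and (466,318).

Run:
```python
from h import *
im=imaging.get_image("top"); c=im["color"]
hsv=cv2.cvtColor(c,cv2.COLOR_BGR2HSV)
for nm,x0,y0,x1,y1,hint in(("P",205,192,268,252,(254,238)),("Q",290,202,330,264,(311,211))):
    s=hsv[y0:y1,x0:x1].astype(int)
    m=((s[...,1]<70)&(s[...,2]>150)).astype(np.uint8)
    n,l,st,ce=cv2.connectedComponentsWithStats(m)
    for i in range(1,n):
        if st[i,4]<30: continue
        pts=np.argwhere(l==i)[:,::-1].astype(np.float32)+[x0,y0]
        r=cv2.minAreaRect(pts.astype(np.float32)); print(nm,st[i],np.round(r[0],1),np.round(r[1],1),round(r[2],1),"z.05",np.round(onz(im,*r[0],.05),4),"z.03",np.round(onz(im,*r[0],.03),4))
# shelf: grey
m=((hsv[...,1]<45)&(hsv[...,2]>90)).astype(np.uint8)
m[:105]=0;m[185:]=0;m[:,:75]=0;m[:,162:]=0
cs,_=cv2.findContours(m,cv2.RETR_EXTERNAL,cv2.CHAIN_APPROX_NONE); k=max(cs,key=cv2.contourArea)
a=cv2.approxPolyDP(k,3,True)[:,0]
for p in a: print("shelf",p,np.round(onz(im,*p,.171),4))
# left edge by rows, top edge by cols, bottom
q=k[:,0]
for v in (120,130,140,150,160,166): u=q[q[:,1]==v][:,0]; print("row",v,u.min(),u.max(),np.round(onz(im,u.min()-.5,v,.171),4))
for u in (95,105,115,125): v=q[q[:,0]==u][:,1]; print("col",u,v.min(),v.max(),np.round(onz(im,u,v.min()-.5,.171),4),np.round(onz(im,u,v.max()+.5,.171),4))
d=cv2.resize(c[100:190,70:360],None,fx=2.7,fy=2.7,interpolation=cv2.INTER_CUBIC);cv2.imwrite("pics/lane.png",d)
```

```text
P [ 12   9  35  34 579] [233.5 217. ] [33.2 17.7] 45.0 z.05 [ 0.4594 -0.0632  0.05  ] z.03 [ 0.4619 -0.0622  0.03  ]
P [43 39 12 13 83] [253.8 237.3] [8.5 9.2] 45.0 z.05 [ 0.4096 -0.116   0.05  ] z.03 [ 0.4113 -0.116   0.03  ]
Q [17  5  9 10 68] [311.5 211.2] [8.2 8.5] 8.1 z.05 [ 0.4799 -0.2611  0.05  ] z.03 [ 0.4827 -0.2634  0.03  ]
Q [ 10  20  20  36 595] [309.7 239.6] [18.3 34.7] 3.8 z.05 [ 0.4076 -0.2569  0.05  ] z.03 [ 0.4093 -0.2592  0.03  ]
shelf [ 89 115] [0.6779 0.2832 0.171 ]
shelf [ 84 170] [0.5438 0.2821 0.171 ]
shelf [161 173] [0.5418 0.103  0.171 ]
shelf [161 132] [0.6408 0.1095 0.171 ]
shelf [140 121] [0.6665 0.161  0.171 ]
shelf [161 129] [0.6482 0.11   0.171 ]
shelf [161 117] [0.6779 0.112  0.171 ]
row 120 88 161 [0.6654 0.2856 0.171 ]
row 130 87 155 [0.6406 0.2856 0.171 ]
row 140 86 161 [0.6161 0.2856 0.171 ]
row 150 85 161 [0.5918 0.2856 0.171 ]
row 160 84 161 [0.5677 0.2856 0.171 ]
row 166 83 161 [0.5533 0.2865 0.171 ]
col 95 115 170 [0.6795 0.2691 0.171 ] [0.5434 0.2565 0.171 ]
col 105 115 171 [0.6802 0.2454 0.171 ] [0.5417 0.2331 0.171 ]
col 115 116 171 [0.6784 0.2214 0.171 ] [0.5423 0.2099 0.171 ]
col 125 116 171 [0.6791 0.1977 0.171 ] [0.543  0.1867 0.171 ]
```

View pics/lane.png

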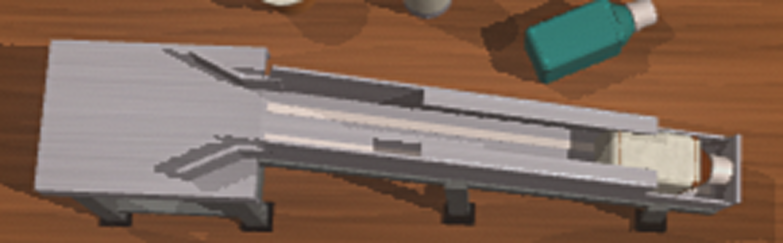

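{"api": "play_rows", "payload": {"series": [[1, [-0.75, -0.9, 0], [0, 0, 0]], [1, [-0.75, -0.9, 0], [0, 0, 0]], [1, [-0.75, -0.9, 0], [0, 0, 0]], [1, [-0.75, -0.9, 0], [0, 0, 0]], [1, [-0.75, -0.9, 0], [0, 0, 0]], [1, [-0.75, -0.9, 0], [0, 0, 0]], [1, [-0.75, -0.9, 0], [0, 0, 0]], [1, [-0.75, -0.9, 0], [0, 0, 0]]]}}

```text
t: 1.15
tool_pos: [0.3708, 0.1492, 0.2312]
tool_rot: [0.526, 3.097, 0.0]
contact_force: [1.1, -0.4, 0.1]
opening: 0.0855
grip_force: 0.0
```

{"api": "play_rows", "payload": {"series": [[1, [-0.75, -0.9, 0], [0, 0, 0]], [1, [-0.75, -0.9, 0], [0, 0, 0]], [1, [-0.75, -0.9, 0], [0, 0, 0]], [1, [-0.75, -0.84, 0], [0, 0, 0]], [1, [0, 0, 0], [0, 0, 1]], [1, [0, 0, 0], [0, 0, 1]], [1, [0, 0, 0], [0, 0, 1]], [1, [0, 0, 0], [0, 0, 1]]]}}

```text
t: 2.15
tool_pos: [0.4536, -0.0657, 0.2309]
tool_rot: [-1.366, -2.828, 0.0]
contact_force: [-0.6, 0.1, -0.1]
opening: 0.0858
grip_force: 0.0
```

{"api": "play_rows", "payload": {"series": [[1, [0, 0, 0], [0, 0, 1]], [1, [0, 0, 0], [0, 0, 1]], [1, [0, 0, 0], [0, 0, 1]], [1, [0, 0, 0], [0, 0, 1]], [1, [0, 0, 0], [0, 0, 1]], [1, [0, 0, 0], [0, 0, 1]], [1, [0, 0, 0], [0, 0, 1]], [1, [0, 0, 0], [0, 0, 1]]]}}

```text
t: 3.15
tool_pos: [0.4535, -0.0656, 0.2309]
tool_rot: [-2.657, -1.675, 0.001]
contact_force: [0.5, 0.1, 0.5]
opening: 0.0855
grip_force: 0.0
```

```bash
cat >> h.py <<'E'
def wrist():
    o=ctrl.get_obs(); im=imaging.get_image("wrist"); im["T"]=(np.array(o["tool_pos"]),R.from_rotvec(o["tool_rot"]).as_matrix()); return im
def wz(im,u,v,z):
    a,b=(u-im["cx"])/im["fx"],(v-im["cy"])/im["fy"]; r=np.hypot(a,b)+1e-9
    H=im["hand_eye"]; d=np.array([a/r*np.sin(r),b/r*np.sin(r),np.cos(r)])
    p,Q=im["T"]; o=p+Q@H[:3,3]; d=Q@H[:3,:3]@d
    return o+d*(z-o[2])/d[2]
def w2p(im,X):
    p,Q=im["T"]; H=im["hand_eye"]; c=H[:3,:3].T@(Q.T@(np.array(X)-p)-H[:3,3]); r=np.arctan2(np.hypot(*c[:2]),c[2]); k=c[:2]/np.hypot(*c[:2])
    return im["cx"]+im["fx"]*r*k[0],im["cy"]+im["fy"]*r*k[1]
E
python3 - <<'E'
from h import *
im=wrist(); c=im["color"]; cv2.imwrite("w1.png",c); cv2.imwrite("pics/w1.png",cv2.resize(c,None,fx=1.5,fy=1.5))
print(im["fx"],im["cx"],im["cy"],np.round(im["hand_eye"],3).tolist())
print("pred P",w2p(im,[.4594,-.0632,.05]),"cap",w2p(im,[.411,-.116,.03]))
hsv=cv2.cvtColor(c,cv2.COLOR_BGR2HSV)
m=((hsv[...,1]<70)&(hsv[...,2]>140)).astype(np.uint8)
n,l,st,ce=cv2.connectedComponentsWithStats(m)
for i in range(1,n):
    if st[i,4]<150: continue
    r=cv2.minAreaRect(np.argwhere(l==i)[:,::-1].astype(np.float32)); print(st[i],np.round(r[0],1),np.round(r[1],1),"z.05",np.round(wz(im,*r[0],.05),4),"z.03",np.round(wz(im,*r[0],.03),4))
E
```

```text
297.3186396354542 254.67308717463314 195.3497334246481 [[-0.001, -0.954, -0.301, 0.077], [1.0, -0.0, -0.001, -0.0], [0.001, -0.301, 0.954, -0.143], [0.0, 0.0, 0.0, 1.0]]
pred P (np.float64(259.22488076142065), np.float64(169.86427205111102)) cap (np.float64(242.0656418187155), np.float64(220.1394530511187))
[ 98   0  30  24 505] [112.4  10.5] [26.4 22.5] z.05 [0.3902 0.1868 0.05  ] z.03 [0.3842 0.1981 0.03  ]
[  377     0   135   297 11025] [459.6 140.2] [298.9 129.2] z.05 [ 0.7128 -0.1348  0.05  ] z.03 [ 0.7268 -0.1433  0.03  ]
[104  59  22  26 388] [113.4  71.1] [22.1 21.4] z.05 [0.3604 0.117  0.05  ] z.03 [0.3526 0.124  0.03  ]
[ 228  125   63   83 3173] [258.6 166.1] [44.3 78.1] z.05 [ 0.4607 -0.059   0.05  ] z.03 [ 0.4591 -0.0629  0.03  ]
[483 189  17  19 196] [492.2 199.2] [13.6 17.9] z.05 [ 0.755  -0.2444  0.05  ] z.03 [ 0.7716 -0.2597  0.03  ]
[227 206  27  26 388] [238. 220.] [23.9 20.5] z.05 [ 0.4112 -0.1068  0.05  ] z.03 [ 0.4066 -0.1136  0.03  ]
[321 275  18  22 281] [328.7 285.4] [17.9 16.9] z.05 [ 0.4767 -0.2446  0.05  ] z.03 [ 0.4761 -0.26    0.03  ]
[ 247  288   69   40 1654] [281.3 308.1] [28.2 66. ] z.05 [ 0.4048 -0.2504  0.05  ] z.03 [ 0.3997 -0.2661  0.03  ]
```

View pics/w1.png

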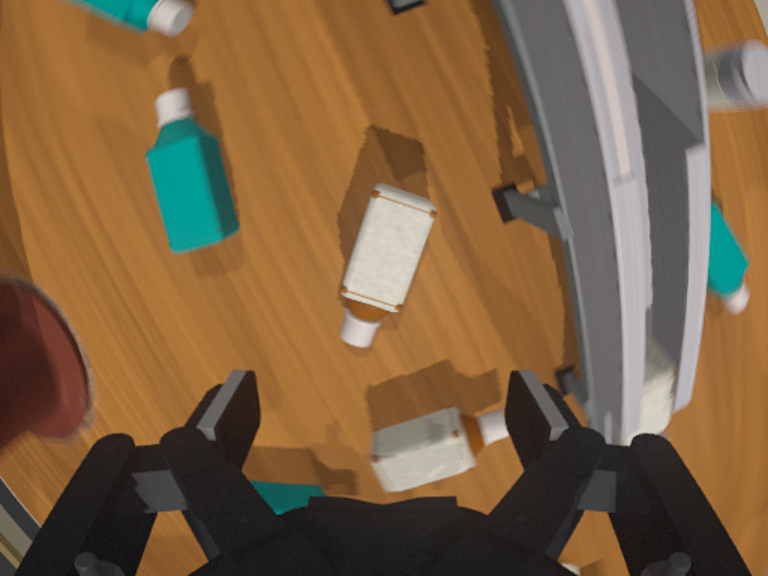

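The wrist view agrees with the top view: label at (388,248), cap at (360,328), so the body is near (0.460,-0.061) and the cap direction is about -133°. The gripper is already over the bottle's centre of mass. Next I turn and descend.

{"api": "play_rows", "payload": {"series": [[1, [0, 0, 0.6], [0, 0, 1]], [1, [0, 0, 0.6], [0, 0, 1]], [1, [0, 0, 0.9], [0, 0, 0.15]], [1, [0, 0, 0.9], [0, 0, 0]], [1, [0, 0, 0.9], [0, 0, 0]], [1, [0, 0, 0.3], [0, 0, 0]], [1, [0, 0, 0.2], [0, 0, 0]], [1, [0, 0, 0], [0, 0, 0]]]}}

```text
t: 4.2
tool_pos: [0.4545, -0.0659, 0.012]
tool_rot: [2.875, 1.266, 0.001]
contact_force: [-0.3, 0.0, 0.0]
opening: 0.0852
grip_force: 0.0
```

{"api": "play_rows", "payload": {"series": [[0.3, [0, 0, 0], [0, 0, 0]], [0.3, [0, 0, 0], [0, 0, 0]], [0.3, [0, 0, 0], [0, 0, 0]], [0.3, [0, 0, 0], [0, 0, 0]], [0.3, [0, 0, 0], [0, 0, 0]], [0.3, [0, 0, 0], [0, 0, 0]]], "force": 40}}

```text
t: 4.95
tool_pos: [0.4549, -0.066, 0.0126]
tool_rot: [2.874, 1.265, 0.003]
contact_force: [-1.2, -0.2, 5.9]
opening: 0.0494
grip_force: 42.3
```

{"api": "play_rows", "payload": {"series": [[0.3, [0, 0, -0.5], [0, 0, 0]], [0.3, [0, 0, -0.9], [0, 0, 0]], [0.3, [0, 0, -0.9], [0, 0, -0.6]], [0.3, [0, 0, -0.9], [0, 0, -0.9]], [0.3, [0, 0, -0.9], [0, 0, -1]], [0.3, [0, 0, -0.9], [0, 0, -1]], [0.3, [0, 0, 0], [0, 0, -1]], [0.3, [0, 0, 0], [0, 0, -0.8]]]}}

```text
t: 5.95
tool_pos: [0.4536, -0.0656, 0.2614]
tool_rot: [2.219, 2.224, 0.0]
contact_force: [0.6, 0.1, -2.6]
opening: 0.0497
grip_force: 42.2
```

{"api": "play_rows", "payload": {"series": [[0.3, [0.5, 0.3, 0], [0, 0, 0]], [0.3, [0.9, 0.5, 0], [0, 0, 0]], [0.3, [0.9, 0.5, 0], [0, 0, 0]], [0.3, [0.9, 0.5, 0], [0, 0, 0]], [0.3, [0.9, 0.5, 0], [0, 0, 0]], [0.3, [0.9, 0.5, 0], [0, 0, 0]], [0.3, [0.5, 0.25, 0], [0, 0, 0]], [0.3, [0.2, 0.1, 0], [0, 0, 0]]]}}

```text
t: 6.95
tool_pos: [0.6115, 0.2202, 0.2597]
tool_rot: [-2.221, -2.221, 0.004]
contact_force: [-0.3, -0.1, -2.1]
opening: 0.0497
grip_force: 42.2
```

Run:
```python
from h import *
o=ctrl.get_obs(); print(o["tool_pos"],R.from_rotvec(o["tool_rot"]).as_matrix().round(3).tolist(),o["opening"],o["q"].round(2))
im=wrist(); c=im["color"].copy(); cv2.imwrite("w2.png",c)
for X in ([.612,.0956,.171],[.677,.0956,.171],[.547,.0956,.171],[.677,.2856,.171],[.547,.2856,.171],[.612,.1556,.171],[.664,.1556,.171],[.56,.1556,.171]):
    u,v=w2p(im,X); print(X,round(u),round(v)); cv2.circle(c,(int(u),int(v)),2,(0,0,255),-1)
cv2.imwrite("pics/w2.png",cv2.resize(c,None,fx=1.5,fy=1.5))
```

```text
[0.61150537 0.22020462 0.25973613] [[0.0, 1.0, -0.002], [1.0, -0.0, -0.001], [-0.001, -0.002, -1.0]] 0.049667232720576354 [ 0.23  0.1   1.52 -0.    1.53  0.23]
[0.612, 0.0956, 0.171] 256 318
[0.677, 0.0956, 0.171] 320 316
[0.547, 0.0956, 0.171] 192 316
[0.677, 0.2856, 0.171] 338 122
[0.547, 0.2856, 0.171] 174 122
[0.612, 0.1556, 0.171] 256 268
[0.664, 0.1556, 0.171] 313 267
[0.56, 0.1556, 0.171] 199 267
```

View pics/w2.png

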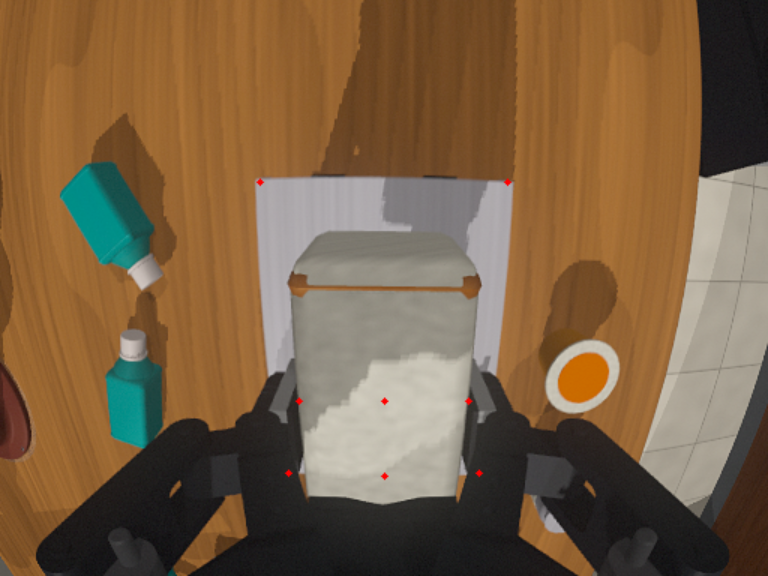

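The shelf corners show at (256,180) and (512,180). Against my predicted (260,182) and (508,182) they are symmetric, so the lane pose holds and the bottle is centred. Lowering it now.

{"api": "play_rows", "payload": {"series": [[0.3, [0, 0, 0.6], [0, 0, 0]], [0.3, [0, 0, 0.5], [0, 0, 0]], [0.3, [0, 0, 0.25], [0, 0, 0]], [0.3, [0, 0, 0.12], [0, 0, 0]], [0.3, [0, 0, 0], [0, 0, 0]]]}}

```text
t: 7.62
tool_pos: [0.6119, 0.2188, 0.1882]
tool_rot: [2.224, 2.219, 0.001]
contact_force: [-1.0, 0.1, -1.5]
opening: 0.0495
grip_force: 42.2
```

{"api": "play_rows", "payload": {"series": [[0.3, [0, 0, 0.05], [0, 0, 0]], [0.3, [0, 0, 0.03], [0, 0, 0]], [0.3, [0, 0, 0], [0, 0, 0]]]}}

```text
t: 8.0
tool_pos: [0.6118, 0.2191, 0.184]
tool_rot: [2.223, 2.22, 0.0]
contact_force: [-0.2, 0.3, -2.7]
opening: 0.0497
grip_force: 42.2
```

{"api": "play_rows", "payload": {"series": [[0.3, [0, 0, 0.03], [0, 0, 0]], [0.3, [0, 0, 0], [0, 0, 0]], [1, [0, 0, 0], [0, 0, 0]], [1, [0, 0, 0], [0, 0, 0]], [1, [0, 0, 0], [0, 0, 0]], [1, [0, 0, -0.4], [0, 0, 0]], [1, [0, 0, -0.8], [0, 0, 0]], [1, [0, 0, -0.4], [0, 0, 0]]]}}

```text
t: 9.0
tool_pos: [0.613, 0.2194, 0.2668]
tool_rot: [2.221, 2.218, 0.007]
contact_force: [0.6, 0.2, 0.7]
opening: 0.0856
grip_force: 0.0
```

{"api": "play_rows", "payload": {"series": [[0, [0.8, 0, 0], [0, 0, 0]], [0, [0.9, 0, 0], [0, 0, 0]], [0, [0, 0, 0], [0, 0, 0]], [0, [0, 0, 0], [0, 0, 0]]]}}

```text
t: 9.5
tool_pos: [0.6119, 0.3038, 0.2625]
tool_rot: [2.223, 2.219, -0.001]
contact_force: [0.1, 0.4, -0.8]
opening: 0.0118
grip_force: 0.0
```

Run:
```python
from h import *
o=ctrl.get_obs(); print(o["tool_pos"],o["opening"])
im=wrist(); cv2.imwrite("pics/w3.png",cv2.resize(im["color"],None,fx=1.5,fy=1.5))
for y in (.26,.27,.28): print(y,np.array(w2p(im,[.612,y,.221]))*1.5,np.array(w2p(im,[.637,y,.221]))*1.5)
```

```text
[0.61192526 0.30379837 0.2624744 ] 0.011841698221214175
0.26 [383.35795274 416.147772  ] [434.39199842 415.51581533]
0.27 [383.33980539 398.81110531] [435.4551162  398.23053575]
0.28 [383.31944334 380.62119579] [436.50554302 380.10307588]
```

View pics/w3.png

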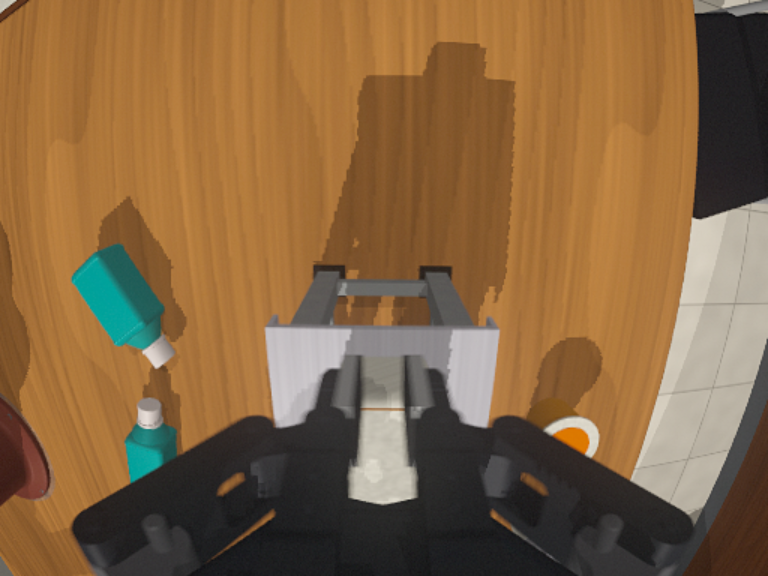

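The bottle lies straight and centred on the shelf, its back top edge at about row 408. Next I go down behind it and push.

{"api": "play_rows", "payload": {"series": [[0, [0, 0, 0.7], [0, 0, 0]], [0, [0, 0, 0.6], [0, 0, 0]], [0, [-0.2, 0, 0.2], [0, 0, 0]], [0, [-0.25, 0, 0], [0, 0, 0]], [0, [-0.2, 0, 0], [0, 0, 0]], [0, [-0.2, 0, 0], [0, 0, 0]], [0, [-0.2, 0, 0], [0, 0, 0]], [0, [-0.2, 0, 0], [0, 0, 0]]]}}

```text
t: 10.55
tool_pos: [0.612, 0.241, 0.1878]
tool_rot: [2.223, 2.219, 0.001]
contact_force: [0.1, -0.6, 0.6]
opening: -0.0
grip_force: 0.2
```

{"api": "play_rows", "payload": {"series": [[0, [-0.2, 0, 0], [0, 0, 0]], [0, [-0.2, 0, 0], [0, 0, 0]], [0, [-0.2, 0, 0], [0, 0, 0]], [0, [-0.2, 0, 0], [0, 0, 0]], [0, [-0.2, 0, 0], [0, 0, 0]], [0, [-0.2, 0, 0], [0, 0, 0]]]}}

```text
t: 11.3
tool_pos: [0.6117, 0.1809, 0.1872]
tool_rot: [-2.223, -2.22, 0.0]
contact_force: [1.0, 0.6, -0.5]
opening: -0.0001
grip_force: 0.2
```

{"api": "play_rows", "payload": {"series": [[0, [-0.2, 0, 0], [0, 0, 0]], [0, [-0.2, 0, 0], [0, 0, 0]], [0, [-0.2, 0, 0], [0, 0, 0]], [0, [-0.2, 0, 0], [0, 0, 0]], [0, [-0.2, 0, 0], [0, 0, 0]], [0, [0, 0, 0], [0, 0, 0]], [0, [0, 0, 0], [0, 0, 0]], [0, [0, 0, 0], [0, 0, 0]]]}}

```text
t: 12.3
tool_pos: [0.6116, 0.1319, 0.1873]
tool_rot: [-2.223, -2.22, -0.0]
contact_force: [0.6, 0.8, -0.8]
opening: -0.0002
grip_force: 0.0
```

Run:
```python
from h import *
im=imaging.get_image("top"); c=im["color"]
cv2.imwrite("pics/t2.png",cv2.resize(c[60:310,40:370],None,fx=2.4,fy=2.4,interpolation=cv2.INTER_CUBIC))
```

```text
(no output)
```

View pics/t2.png

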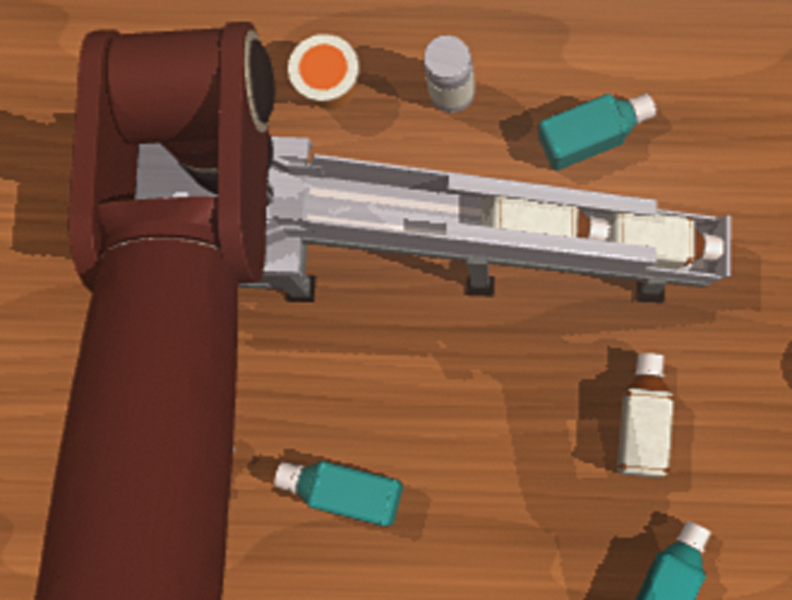

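The first bottle lies in the channel behind the one already there, at about (540,217), cap downhill and touching. The second is still at (647,430), cap at (650,362).

{"api": "play_rows", "payload": {"series": [[0, [0, 0, -0.7], [0, 0, 0]], [0, [0, 0, -0.8], [0, 0, 0]], [0.5, [-0.86, -0.44, 0], [0, 0, 0]], [1, [-0.86, -0.44, 0], [0, 0, 0]], [1, [-0.86, -0.44, 0], [0, 0, 0]], [1, [-0.86, -0.44, 0], [0, 0, 0]], [1, [-0.86, -0.44, 0], [0, 0, 0]], [1, [-0.86, -0.44, 0], [0, 0, 0]]]}}

```text
t: 13.35
tool_pos: [0.4784, -0.1272, 0.2625]
tool_rot: [2.222, 2.22, 0.0]
contact_force: [0.8, -0.2, -0.1]
opening: 0.0853
grip_force: 0.0
```

{"api": "play_rows", "payload": {"series": [[1, [-0.86, -0.44, 0], [0, 0, 0]], [1, [-0.86, -0.44, 0], [0, 0, 0]], [1, [-0.86, -0.44, 0], [0, 0, 0]], [1, [0, 0, 0], [0, 0, -1]], [1, [0, 0, 0], [0, 0, -1]], [1, [0, 0, 0], [0, 0, -1]], [1, [0, 0, 0], [0, 0, -1]], [1, [0, 0, 0], [0, 0, -1]]]}}

```text
t: 14.35
tool_pos: [0.4131, -0.2549, 0.2624]
tool_rot: [1.323, 2.849, -0.0]
contact_force: [0.7, 0.1, 0.6]
opening: 0.0857
grip_force: 0.0
```

{"api": "play_rows", "payload": {"series": [[1, [0, 0, 0], [0, 0, -1]], [1, [0, 0, 0], [0, 0, -1]], [1, [0, 0, 0], [0, 0, -1]], [1, [0, 0, 0], [0, 0, -1]], [1, [0, 0, 0], [0, 0, -1]], [1, [0, 0, 0], [0, 0, -0.5]], [1, [0, 0, 0], [0, 0, 0]]]}}

```text
t: 15.22
tool_pos: [0.4131, -0.2549, 0.2624]
tool_rot: [0.168, 3.137, -0.0]
contact_force: [0.1, -0.1, 0.3]
opening: 0.0856
grip_force: 0.0
```

Run:
```python
from h import *
o=ctrl.get_obs(); M=R.from_rotvec(o["tool_rot"]).as_matrix(); p=np.array(o["tool_pos"]); print(p.round(4),"yaw y",np.degrees(np.arctan2(M[1,1],M[0,1])).round(1))
im=wrist(); c=im["color"]; cv2.imwrite("w4.png",c)
hsv=cv2.cvtColor(c,cv2.COLOR_BGR2HSV)
m=((hsv[...,1]<70)&(hsv[...,2]>140)).astype(np.uint8)
n,l,st,ce=cv2.connectedComponentsWithStats(m)
for i in range(1,n):
    if st[i,4]<150: continue
    r=cv2.minAreaRect(np.argwhere(l==i)[:,::-1].astype(np.float32)); print(st[i],np.round(r[0],1),np.round(r[1],1),"z.05",np.round(wz(im,*r[0],.05),4),"z.03",np.round(wz(im,*r[0],.03),4))
```

```text
[ 0.4131 -0.2549  0.2624] yaw y 83.9
[191  71  26  23 395] [203.   82.5] [22.8 18.8] z.05 [ 0.302 -0.304  0.05 ] z.03 [ 0.3001 -0.3073  0.03  ]
[484  98  14  20 167] [491.2 107.8] [12.7 18.4] z.05 [0.3492 0.1062 0.05  ] z.03 [0.3499 0.1261 0.03  ]
[233 126  39   7 203] [252. 129.] [38.  6.] z.05 [ 0.3648 -0.2527  0.05  ] z.03 [ 0.3665 -0.2531  0.03  ]
[ 232  133   42   65 2480] [253.6 164.9] [64.1 40.4] z.05 [ 0.4085 -0.2556  0.05  ] z.03 [ 0.4126 -0.2561  0.03  ]
[ 63 204  44  50 833] [ 84.7 228.9] [52.3 38.9] z.05 [ 0.472  -0.5133  0.05  ] z.03 [ 0.4797 -0.5283  0.03  ]
[244 205  23  20 330] [255.  214.5] [19. 22.] z.05 [ 0.4729 -0.2608  0.05  ] z.03 [ 0.4806 -0.2616  0.03  ]
[ 224  295  123   39 2053] [284.7 321. ] [118.5  34.3] z.05 [ 0.6564 -0.234   0.05  ] z.03 [ 0.6744 -0.2333  0.03  ]
[214 297  17  20 228] [221.7 306.7] [19.4 15.6] z.05 [ 0.6169 -0.3267  0.05  ] z.03 [ 0.6327 -0.3312  0.03  ]
[462 313  50   9 250] [486.7 317.1] [ 5.8 49.2] z.05 [0.765  0.1955 0.05  ] z.03 [0.7892 0.2204 0.03  ]
[379 347  37  37 689] [396.7 364.4] [37.7 34. ] z.05 [ 0.8275 -0.0157  0.05  ] z.03 [ 0.8552 -0.0027  0.03  ]
```

{"api": "play_rows", "payload": {"series": [[1, [0.0, 0, 0.9], [0, 0, -0.15]], [1, [0, 0, 0.9], [0, 0, 0]], [1, [0, 0, 0.9], [0, 0, 0]], [1, [0, 0, 0.9], [0, 0, 0]], [1, [0, 0, 0.9], [0, 0, 0]], [1, [0, 0, 0.3], [0, 0, 0]], [1, [0, 0, 0.2], [0, 0, 0]], [1, [0, 0, 0], [0, 0, 0]]]}}

```text
t: 16.27
tool_pos: [0.4136, -0.2556, 0.0131]
tool_rot: [0.134, 3.138, -0.001]
contact_force: [0.6, -0.8, 0.1]
opening: 0.0855
grip_force: 0.0
```

{"api": "play_rows", "payload": {"series": [[0.3, [0, 0, 0], [0, 0, 0]], [0.3, [0, 0, 0], [0, 0, 0]], [0.3, [0, 0, 0], [0, 0, 0]], [0.3, [0, 0, 0], [0, 0, 0]], [0.3, [0, 0, 0], [0, 0, 0]], [0.3, [0, 0, 0], [0, 0, 0]]], "force": 40}}

```text
t: 17.02
tool_pos: [0.4139, -0.2559, 0.0137]
tool_rot: [0.134, 3.137, -0.002]
contact_force: [-0.8, 0.2, 6.1]
opening: 0.0496
grip_force: 42.5
```

{"api": "play_rows", "payload": {"series": [[0.3, [0, 0, -0.5], [0, 0, 0]], [0.3, [0, 0, -0.9], [0, 0, 0]], [0.3, [0, 0, -0.9], [0, 0, 0]], [0.3, [0, 0, -0.9], [0, 0, 0.6]], [0.3, [0, 0, -0.9], [0, 0, 1]], [0.3, [0, 0, -0.9], [0, 0, 1]], [0.3, [0, 0, 0], [0, 0, 1]], [0.3, [0, 0, 0], [0, 0, 1]]]}}

```text
t: 18.02
tool_pos: [0.4128, -0.2549, 0.2622]
tool_rot: [-1.125, -2.933, -0.0]
contact_force: [-0.8, -0.3, -3.3]
opening: 0.0498
grip_force: 42.6
```

{"api": "play_rows", "payload": {"series": [[0.3, [0, 0, 0], [0, 0, 1]], [0.3, [0, 0, 0], [0, 0, 1]], [0.3, [0, 0, 0], [0, 0, 1]], [0.3, [0, 0, 0], [0, 0, 1]], [0.3, [0, 0, 0], [0, 0, 1]], [0.3, [0, 0, 0], [0, 0, 1]], [0.3, [0, 0, 0], [0, 0, 0]]]}}

```text
t: 18.9
tool_pos: [0.4125, -0.2547, 0.2612]
tool_rot: [-2.212, -2.228, 0.0]
contact_force: [-0.4, 0.5, -2.9]
opening: 0.0495
grip_force: 42.6
```

Run:
```python
from h import *
o=ctrl.get_obs(); M=R.from_rotvec(o["tool_rot"]).as_matrix(); p=np.array(o["tool_pos"]); print("yaw y",np.degrees(np.arctan2(M[1,1],M[0,1])).round(2),p.round(4)); print(M.T@(np.array([.612,.2195,.262])-p)/.05)
```

```text
yaw y 0.39 [ 0.4125 -0.2547  0.2612]
[ 9.45609899  4.05511559 -0.00985326]
```

{"api": "play_rows", "payload": {"series": [[0.3, [0.5, 0.2, 0], [0, 0, 0]], [0.3, [0.9, 0.39, 0], [0, 0, 0]], [0.3, [0.9, 0.39, 0], [0, 0, 0]], [0.3, [0.9, 0.39, 0], [0, 0, 0]], [0.3, [0.9, 0.39, 0], [0, 0, 0]], [0.3, [0.9, 0.39, 0], [0, 0, 0]], [0.3, [0.9, 0.39, 0], [0, 0, 0]], [0.3, [0.9, 0.39, 0], [0, 0, 0]]]}}

```text
t: 19.9
tool_pos: [0.5578, 0.0873, 0.2617]
tool_rot: [-2.212, -2.23, 0.001]
contact_force: [0.3, -1.1, -2.6]
opening: 0.0496
grip_force: 42.5
```

{"api": "play_rows", "payload": {"series": [[0.3, [0.9, 0.39, 0], [0, 0, 0]], [0.3, [0.9, 0.39, 0], [0, 0, 0]], [0.3, [0.6, 0.25, 0], [0, 0, 0]], [0.3, [0.26, 0.1, 0], [0, 0, 0]], [0.3, [0, 0, 0], [0, 0, 0]]]}}

```text
t: 20.52
tool_pos: [0.6132, 0.2191, 0.2616]
tool_rot: [-2.213, -2.229, 0.002]
contact_force: [-0.7, -0.0, -3.3]
opening: 0.0498
grip_force: 42.5
```

{"api": "play_rows", "payload": {"series": [[0.3, [0, 0, 0.6], [0, 0, 0]], [0.3, [0, 0, 0.5], [0, 0, 0]], [0.3, [0, 0, 0.25], [0, 0, 0]], [0.3, [0, 0, 0.1], [0, 0, 0]], [0.3, [0, 0, 0.05], [0, 0, 0]], [0.3, [0, 0, 0], [0, 0, 0]]]}}

```text
t: 21.28
tool_pos: [0.614, 0.219, 0.1883]
tool_rot: [2.215, 2.227, 0.002]
contact_force: [0.5, 0.2, -2.6]
opening: 0.0495
grip_force: 42.5
```

Same as for the first bottle: lower about 5 mm more, release, and go up and behind.

{"api": "play_rows", "payload": {"series": [[0.3, [0, 0, 0.05], [0, 0, 0]], [0.3, [0, 0, 0.05], [0, 0, 0]], [0.3, [0, 0, 0], [0, 0, 0]], [1, [0, 0, 0], [0, 0, 0]], [1, [0, 0, 0], [0, 0, 0]], [1, [0, 0, 0], [0, 0, 0]], [1, [0, 0, -0.4], [0, 0, 0]], [1, [0, 0, -0.8], [0, 0, 0]]]}}

```text
t: 22.28
tool_pos: [0.6125, 0.2187, 0.2416]
tool_rot: [-2.214, -2.226, 0.005]
contact_force: [0.8, 0.6, 0.4]
opening: 0.0858
grip_force: 0.0
```

{"api": "play_rows", "payload": {"series": [[1, [0, 0, -0.4], [0, 0, 0]], [0, [0.8, -0.03, 0], [0, 0, 0]], [0, [0.9, 0, 0], [0, 0, 0]], [0, [0, 0, 0], [0, 0, 0]], [0, [0, 0, 0], [0, 0, 0]]]}}

```text
t: 22.9
tool_pos: [0.6115, 0.3037, 0.2624]
tool_rot: [2.215, 2.227, -0.001]
contact_force: [0.3, 0.7, -0.5]
opening: 0.0127
grip_force: 0.0
```

Run:
```python
from h import *
o=ctrl.get_obs(); print(o["tool_pos"],o["opening"])
im=wrist(); cv2.imwrite("pics/w5.png",im["color"][200:360,150:350])
```

```text
[0.61150868 0.30371855 0.26242067] 0.012729104553982783
```

View pics/w5.png

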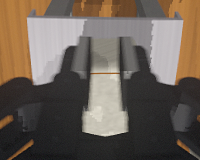

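The bottle is placed like the first: centred, back edge line at crop row 72, clear of the fingers. Pushing.

{"api": "play_rows", "payload": {"series": [[0, [0, 0, 0.7], [0, 0, 0]], [0, [0, 0, 0.6], [0, 0, 0]], [0, [-0.2, 0, 0.2], [0, 0, 0]], [0, [-0.25, 0, 0], [0, 0, 0]], [0, [-0.2, 0, 0], [0, 0, 0]], [0, [-0.2, 0, 0], [0, 0, 0]], [0, [-0.2, 0, 0], [0, 0, 0]], [0, [-0.2, 0, 0], [0, 0, 0]]]}}

```text
t: 23.95
tool_pos: [0.612, 0.2409, 0.1878]
tool_rot: [2.215, 2.227, 0.001]
contact_force: [-0.2, 1.3, 0.0]
opening: -0.0001
grip_force: 0.3
```

{"api": "play_rows", "payload": {"series": [[0, [-0.2, 0, 0], [0, 0, 0]], [0, [-0.2, 0, 0], [0, 0, 0]], [0, [-0.2, 0, 0], [0, 0, 0]], [0, [-0.2, 0, 0], [0, 0, 0]], [0, [-0.2, 0, 0], [0, 0, 0]], [0, [-0.2, 0, 0], [0, 0, 0]]]}}

```text
t: 24.7
tool_pos: [0.6122, 0.1807, 0.1873]
tool_rot: [2.216, 2.227, -0.0]
contact_force: [-0.8, 0.3, 1.2]
opening: -0.0001
grip_force: 0.3
```

{"api": "play_rows", "payload": {"series": [[0, [-0.2, 0, 0], [0, 0, 0]], [0, [-0.2, 0, 0], [0, 0, 0]], [0, [-0.2, 0, 0], [0, 0, 0]], [0, [-0.2, 0, 0], [0, 0, 0]], [0, [-0.2, 0, 0], [0, 0, 0]], [0, [0, 0, 0], [0, 0, 0]], [0, [0, 0, 0], [0, 0, 0]], [0, [0, 0, 0], [0, 0, 0]]]}}

```text
t: 25.7
tool_pos: [0.6124, 0.1318, 0.1873]
tool_rot: [-2.215, -2.228, -0.0]
contact_force: [-0.6, -0.1, 0.3]
opening: 0.0001
grip_force: 0.0
```

{"api": "play_rows", "payload": {"series": [[0, [0, 0, -0.6], [0, 0, 0]], [0, [0, 0, -0.8], [0, 0, 0]], [0, [0.8, 0, -0.4], [0, 0, 0]], [0, [0.8, 0, 0], [0, 0, 0]], [0, [0.8, 0, 0], [0, 0, 0]], [0, [0.4, 0, 0], [0, 0, 0]], [0, [0, 0, 0], [0, 0, 0]]]}}

```text
t: 26.58
tool_pos: [0.6115, 0.2723, 0.2769]
tool_rot: [2.213, 2.229, -0.001]
contact_force: [-0.7, -0.1, 0.7]
opening: 0.0002
grip_force: 0.0
```

Run:
```python
from h import *
im=imaging.get_image("top"); c=im["color"]
cv2.imwrite("pics/t3.png",cv2.resize(c[60:310,100:430],None,fx=2.4,fy=2.4,interpolation=cv2.INTER_CUBIC))
```

```text
(no output)
```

View pics/t3.png

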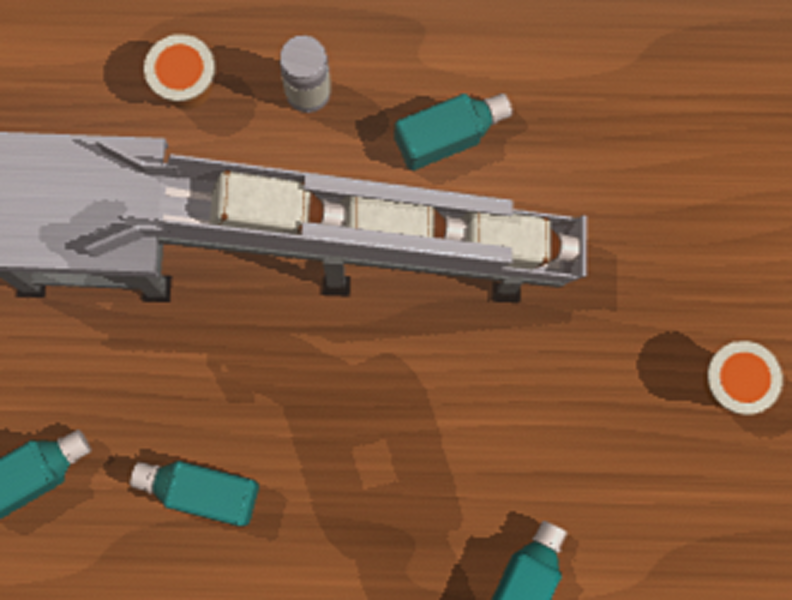

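All three bottles lie in the channel, caps downhill, at (262,200), (393,215) and (512,238). I'll check that they touch by comparing predicted edges.

Run:
```python
from h import *
im=imaging.get_image("top"); E=im["extrinsics"]; s=np.sin(np.radians(18));k=np.cos(np.radians(18))
def px(x,z):
    d=440+x; X=[.612,.0965-(d*k+z*s)/1e3,(171-d*s+z*k)/1e3,1]; c=E@X; return np.round([(im["fx"]*c[0]/c[2]+im["cx"]-100)*2.4,(im["fy"]*c[1]/c[2]+im["cy"]-60)*2.4],1)
for b in (0,-130,-260): print("cap top end",px(b,39),"body front top",px(b-40,50),"bottom top",px(b-130,50),"10mm further",px(b-140,50))
```

```text
cap top end [579.5 238.7] body front top [550.3 232.4] bottom top [470.6 223.1] 10mm further [461.5 222.1]
cap top end [466.4 225.7] body front top [433.9 218.9] bottom top [348.6 209. ] 10mm further [338.8 207.8]
cap top end [345.4 211.8] body front top [309.3 204.4] bottom top [217.8 193.8] 10mm further [207.3 192.6]
```

```bash
python3 -c "
from h import *
print(ctrl.finish_job())"
```

```text
the job is handed in; nothing more can be done
None
```

The job is handed in: both bottles are in the lane behind the first, all three touching (each within about 2 mm of its full-lane place in the top view) with caps downhill; jelly cups and can untouched, about 27 s of the 72 s used.

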